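# Hook a tool arm into the slotted stand and lock it

### The arm

A 6-joint arm with a two-finger parallel gripper is mounted at the origin on a cart in front of the work surface, level with it; the furniture and walls round the work are solid. World frame = base frame: x ahead of the robot, y to its left, z up, the work surface at z = 0. Lengths are in m, angles in rad, forces in N, time in s.
With the tool pointing down it reaches from about 0.375 to 0.9 m from the base axis. Payload 3.1 kg.
Tool frame: the origin (TCP) lies between the finger pads; the fingertips stand manip.finger_overhang ahead of it and the grasp point (between the pads) lies 5 mm behind it (manip.finger_overhang is the distance from the TCP to the fingertips, in m); z points along the fingers, y is the line along which they close (so a half turn about z gives the same grasp; the last joint's range is limited). The gripper opens to 85 mm and grips with 20 to 120 N. Pads are 22 mm wide; open, the fingers measure 114 mm over their backs; the gripper's body (76 mm by 85 mm) begins 54 mm behind the grasp point. The pads swing forward as they close: fully open they stand 13 mm farther back than shut.
Start: joints at [1.01, 0.527, 1.433, -0, 1.181, -0.178], TCP at [0.233, 0.58, 0.217] pointing down, gripper open.
Joint ranges: [-3.08, 3.08], [-0.75, 2.2], [0.22, 2.44], [-1.43, 4.57], [0, 2.65], [-2.85, 2.85]. Speed limits (rad/s): [2.79, 2.79, 3.14, 3.14, 3.14, 3.14].

### API

Orientations are given as a unit quaternion [x, y, z, w].
In Python, from station import manip gives the robot as it stands.
- The arm moves only by the tool drive_tool, never from a script. Its argument "plan" is a list of rows, each a list of 7 numbers: the shift along the tool's x, y, z in m, then the turn, a rotation vector about the tool's x, y, z in degrees, then the opening, from -1 (shut) to 1 (fully open). In form: [[x, y, z, wx, wy, wz, gripper], ...]. A call has 1 to 10 rows; each row shifts and turns the commanded pose from where the row before left it, along the tool's axes as they then stand; what a row does not reach is not made up. A row lasts 1/10 s, in which the tool goes at most 50 mm and 8.59 degrees, less where a joint would pass 70% of its speed; a pose out of reach is approached as far as the arm can. A call is refused whole if a number of a shift passes 0.05 or a number of a turn 8.59, either way. A call with a gripper value outside its range is refused whole. The fingers move at their own pace and stop on an object; "newtons" is the grip in N (left out, the last holds). Time passes only in rows, so rows that do not move let the fingers close. It gives the time, the measured TCP pose, the force, the opening and the grip force at its end, in the units of the state.
- manip.sense(): the state, without advancing time (a new reading comes with each control period).
- manip.snapshot(name): name is "scene" or "top"; returns a dict with "image" (384x512x3 uint8, red, green, blue), "z_map" (384x512 float32, m along the optical axis (not along the pixel's ray), 0 where there is no reading), "fov_y" (degrees; the focal length in pixels is half the picture's height over the tangent of half this angle, whatever the lens; pixels are square), "cx", "cy" (the principal point, pixels), "extrinsics" (4x4, takes a point from camera to world coordinates). Camera axes: x right, y up, looking along -z (the intrinsics and any distortion apply to the point x, -y, -z); pixel columns grow to the right and rows downward; lengths in m; the calibration is good to about 2 mm. A picture is of the moment at which its call begins.
- manip.sign_off(): hands the job in; it is judged then, once.
The state is a dict: "t": time; "q": joint angles; "qd": joint speeds; "tau": joint torques, N m; "tcp_pos": TCP position; "tool_rot": TCP orientation; "force": force on the tool from outside, world axes, zero at the start; "ft_torque": the same for the moment, N m; "finger_gap": opening from 0.0 (shut) to 1.0 (fully open); "gripper_force": force on a finger pad.
Only numpy, scipy, OpenCV 4.12 (cv2) and the standard library are available. Lean on these libraries where they do the work, as an engineer would, in place of code of your own. Each camera call takes 0.05 s, during which the arm holds its last target. There are 200 camera calls.

### The job

Take the yellow two-pronged tool arm and hook its two claws into the slotted strip of the bench stand, in the two slots just above the red spring catch. Then press the arm down, firmly but without forcing it, until it is fully home and the catch has snapped out over its foot, and let go of it. The strip is clamped in long holes and may sit a few millimetres high or low, so find the slots by feel; leave the other things on the bench where they are.

Things in the scene. Friction and masses are not known exactly. Their poses are not given: they have to be found in the camera images.
- tool_arm: Yellow loose tool arm, about 250 g, standing as it will hang. Origin: underside of the spine, mid-width, in the plane of its flat back. x: out of the back, the way the claws point; z up. Spine 20 mm wide (y), 11 thick (x -11 to 0), 105 tall. Two prongs (8 mm bars) at y = +-32 mm, z 0 to 8, run to x = -132, tips up to z = 20. Below: a toe 5 mm tall, under a window for the catch.
- grip (a point): Grasp point on the tool arm, at x -66, y 0, z 80 mm in its frame: middle of the grip fin, an upright plate 10 mm thick (y), x -85 to -11, z 62 to 98, free on both sides. Axes as the tool arm's.
- claws (a point): Point on the tool arm's back face (x 0, y 0, z 46 mm): underside of the lower claw's neck. Two alike steel claws, the upper one 40 mm above. Each is 6 mm wide (y), reaches 12 mm out of the back and has a neck 6 mm tall; at its end (x 6 to 12) a tooth hangs 16 mm below the neck's underside, so a claw is 22 mm tall. Axes as the tool arm's.
- stand: Fixed blue bench stand: base plate 125x150x12 mm, channel 43 mm wide, 220 tall, with an aluminium slotted strip, 34 mm wide, 4 thick, facing the robot. Origin: on the bench, mid-width, in the plane of the strip's front face; x into the stand, z up. Base plate x -35 to +90. Locked, the tool arm's axes are parallel and its origin at x -2 to 0, y within 2.5, z = 50 mm plus the strip's height error.
- slots (a point): Point on the stand, x 0, y 0, z 96 mm: lower edge of the lower claw's slot if the strip sat in its middle position. The strip is really up to 6 mm higher or lower (not measured, does not move). Slots 11 mm wide, 26 tall, at 40 mm pitch: lower claw, upper claw 40 mm above, then a spare. Claws pass only while the arm is 16 to 20 mm above its locked height. 33 mm free behind.
- catch (a joint): Red spring catch, 10 mm wide, 9 tall, its underside 39.5 mm below the lower slot's lower edge: 0 m standing 6 mm out of the face, up to 0.007 pushed in. Pressed, the arm's toe meets its ramp 14 mm above locked height and pushes it in 3 to 6 mm (5 to 15 N down); near 1 mm above locked height it snaps out over the toe, then the necks land hard on the slots. Pressing over 25 N at the fin is forcing.
- spine_top (a point): Middle of the flat top of the tool arm's spine, 11x20 mm, at x -5.5, y 0, z 105 mm in its frame. Axes as the tool arm's.
- spray_can: Bystander: aerosol can with a black cap, 54 mm across, 180 mm tall, standing at the back. Origin: centre of its underside.
- blue_filter: Bystander: blue oil filter, 67 mm across, 92 mm tall. Origin: centre of its underside.
- hammer_b: Bystander: hammer with a wooden handle lying flat, 224x112x33 mm. Origin: centre of its underside.

How it is judged:
By the outcome, as a careful person would: the job done as asked, in the order asked, and still so for the second after the job is handed in, with the robot touching nothing.
It also fails if it takes over 56 s, if anything falls off the work surface, if the arm or the gripper's body presses on something with over 40 N, if the wrist force passes 120 N, or if a joint passes its speed limit or range.

## Working session

There is one attempt and no reset: what is moved stays moved. The work goes in short steps, Python scripts to look and compute and a tool call to move; the robot and the scene stay as the last step left them, time stands still between calls to the robot, and variables do not carry over. Pictures are saved under pics/ and viewed, at most 10 in all, crops included, and the job is handed in when it is done.

Besides the shell and the picture viewer there is one more tool, called after "Call:" as name([rows], argument=value, ...), one row to a line, values as JSON. drive_tool: Moves the arm, as the interface text tells. Its arguments: {"type":"object","properties":{"plan":{"type":"array"},"newtons":{"type":"number"}},"required":["plan"]}

```bash
mkdir -p pics
cat > h.py <<'E'
import numpy as np, cv2
from station import manip
def snap(n):
    d=manip.snapshot(n); np.savez(f'{n}.npz',**{k:v for k,v in d.items()}); return d
def cloud(d):
    h,w=d['z_map'].shape; f=h/2/np.tan(np.radians(d['fov_y'])/2)
    u,v=np.meshgrid(np.arange(w),np.arange(h)); z=d['z_map']
    p=np.stack([(u-d['cx'])/f*z,-(v-d['cy'])/f*z,-z],-1)
    E=np.array(d['extrinsics']); P=p@E[:3,:3].T+E[:3,3]; P[z==0]=np.nan; return P
E
python3 - <<'E'
from h import *
print(manip.sense(), manip.finger_overhang)
ims=[]
for n in('scene','top'):
    d=snap(n); print({k:v for k,v in d.items() if k not in('image','z_map')})
    cv2.imwrite(f'pics/{n}1.png',cv2.resize(d['image'][...,::-1],(768,576)))
E
```

```text
{'t': 0.0, 'q': array([ 1.00950305e+00,  5.28467312e-01,  1.43389362e+00,  6.73399928e-06,
        1.18139299e+00, -1.78484115e-01]), 'qd': array([-7.43103743e-04, -4.23872162e-04, -7.52357162e-05,  2.41712405e-03,
        1.11296160e-03, -2.57722218e-05]), 'tau': array([ 7.60213857e-05, -4.42343795e+01, -1.78023022e+01, -1.32908690e-04,
        8.32472026e-03,  1.21169865e-05]), 'tcp_pos': array([0.23301603, 0.57914042, 0.21563571]), 'tool_rot': array([ 1.90239157e-01,  9.81737182e-01, -1.00642192e-03, -3.93564519e-04]), 'force': array([-0.57545952, -0.77549751,  0.82469432]), 'ft_torque': array([-0.03681317,  0.02464688,  0.05049076]), 'gripper_force': 0.0, 'finger_gap': 1.0013189901676407} 0.014
{'fov_y': 56.77183296864129, 'cx': 255.0733963571858, 'cy': 198.3420387739679, 'extrinsics': array([[ 0.43582833,  0.63613378, -0.63670046, -0.03718665],
       [-0.89998829,  0.31482092, -0.30151097, -0.50750634],
       [ 0.00864531,  0.70442998,  0.70972083,  0.71329805],
       [ 0.        ,  0.        ,  0.        ,  1.        ]])}
{'fov_y': 47.34104584237551, 'cx': 254.4907304215918, 'cy': 195.34837229356557, 'extrinsics': array([[ 0.0192791 ,  0.98374854, -0.17851365,  0.3509713 ],
       [-0.99958221,  0.02281045,  0.01775048, -0.21558293],
       [ 0.02153398,  0.17809686,  0.98377731,  1.0570779 ],
       [ 0.        ,  0.        ,  0.        ,  1.        ]])}
```

View pics/scene1.png

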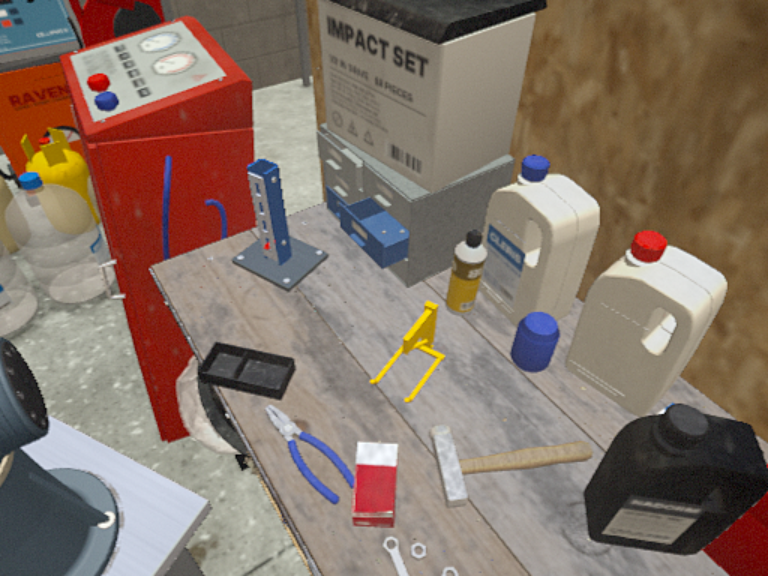

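View pics/top1.png

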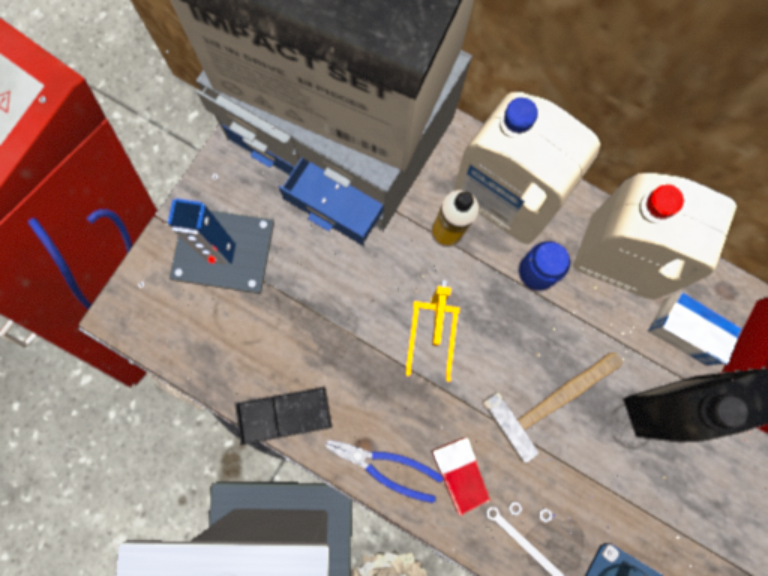

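The scene view shows the yellow arm at about (415,350) px and the stand at (270,215), with the red catch at (267,245). In the top view they're at (438,320) and (205,240). The can, filter and hammer stand to the right.

```bash
cat > m.py <<'E'
from h import *
from scipy.optimize import least_squares
for n in('scene','top'):
    d=np.load(n+'.npz'); P=cloud(d); hsv=cv2.cvtColor(d['image'],cv2.COLOR_RGB2HSV)
    H,S,V=[hsv[...,i].astype(int) for i in range(3)]
    roi=np.zeros(H.shape,bool)
    if n=='scene': roi[195:275,240:300]=1
    else: roi[185:258,265:312]=1
    m=roi&(H>20)&(H<33)&(S>170)&(V>90)&(P[...,2]>-.02)&(P[...,2]<.14)
    Y=P[m]; print(n,len(Y),Y.min(0),Y.max(0))
    np.save('Y_'+n,Y)
    for lo,hi in((.0,.01),(.01,.03),(.03,.06),(.06,.09),(.09,.12)):
        s=Y[(Y[:,2]>lo)&(Y[:,2]<hi)]
        if len(s): print(lo,len(s),s.mean(0).round(4),s.min(0).round(3),s.max(0).round(3))
    # stand
    roi[:]=0
    if n=='scene': roi[100:195,150:222]=1
    else: roi[125:198,108:185]=1
    bl=roi&(H>100)&(H<125)&(S>90)
    print('blue/dark top', np.nanpercentile(P[roi],[1,50,99],axis=0).round(3).tolist())
    rd=roi&((H<6)|(H>174))&(S>150); print('red',rd.sum(),np.argwhere(rd).mean(0),np.nanmean(P[rd],0))
    t=roi&(P[...,2]>.21)&(P[...,2]<.235); print('topring',P[t].min(0),P[t].max(0),P[t].mean(0),t.sum())
    c=np.array(d['image'][...,::-1])
    r=(slice(95,195),slice(140,230)) if n=='scene' else (slice(120,205),slice(100,190))
    cv2.imwrite(f'pics/stand_{n}.png',cv2.resize(c[r],None,fx=6,fy=6,interpolation=cv2.INTER_CUBIC))
E
python3 m.py
```

```text
scene 684 [ 0.40011263 -0.3591218  -0.00274331] [ 0.63446567 -0.27354416  0.10633092]
0.0 225 [ 0.4786 -0.3238  0.0067] [ 0.414 -0.359  0.001] [ 0.541 -0.277  0.01 ]
0.01 57 [ 0.4924 -0.3184  0.0187] [ 0.4  -0.35  0.01] [ 0.634 -0.275  0.03 ]
0.03 70 [ 0.5178 -0.3263  0.0415] [ 0.471 -0.334  0.03 ] [ 0.631 -0.318  0.059]
0.06 140 [ 0.4874 -0.3241  0.0771] [ 0.449 -0.335  0.061] [ 0.529 -0.311  0.09 ]
0.09 180 [ 0.4965 -0.3217  0.0976] [ 0.45  -0.334  0.09 ] [ 0.534 -0.311  0.106]
blue/dark top [[0.508, -0.084, -0.781], [0.646, 0.047, 0.005], [2.08, 1.136, 0.215]]
red 948 [127.95147679 158.77637131] [0.69588216 0.18388779 0.06050899]
topring [0.57973795 0.00308499 0.21001211] [0.62390435 0.05068117 0.22078321] [0.60417015 0.02695107 0.21546251] 132
top 613 [ 0.40337542 -0.357903   -0.00154946] [ 0.53545192 -0.27448584  0.10859618]
0.0 283 [ 0.4809 -0.3189  0.0074] [ 0.414 -0.358  0.   ] [ 0.529 -0.276  0.01 ]
0.01 89 [ 0.4678 -0.3079  0.014 ] [ 0.403 -0.355  0.01 ] [ 0.53  -0.276  0.029]
0.03 12 [ 0.5223 -0.3167  0.0432] [ 0.51  -0.319  0.03 ] [ 0.53  -0.313  0.059]
0.06 25 [ 0.5108 -0.3163  0.0796] [ 0.466 -0.331  0.064] [ 0.53  -0.311  0.09 ]
0.09 203 [ 0.4976 -0.3191  0.0996] [ 0.451 -0.333  0.09 ] [ 0.535 -0.31   0.109]
blue/dark top [[0.533, -0.058, -0.006], [0.602, 0.018, 0.011], [0.718, 0.132, 0.221]]
red 21 [172.38095238 140.95238095] [0.58045794 0.03170467 0.05795573]
topring [0.57933836 0.00555876 0.21002042] [0.62441787 0.05188389 0.22462466] [0.60306022 0.02865015 0.21745006] 236
```

View pics/stand_scene.png

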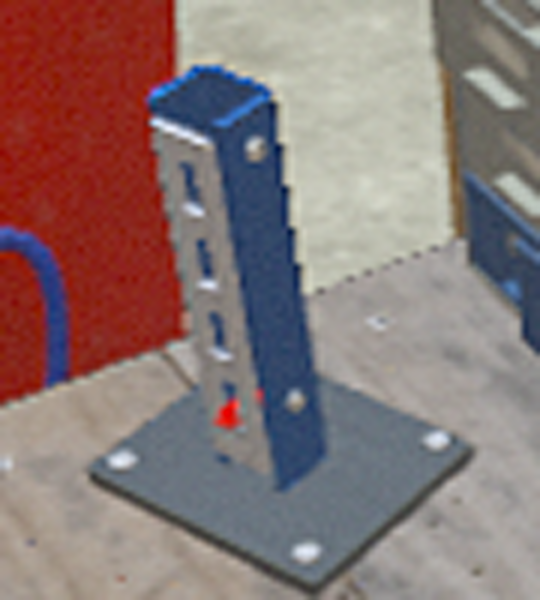

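View pics/stand_top.png

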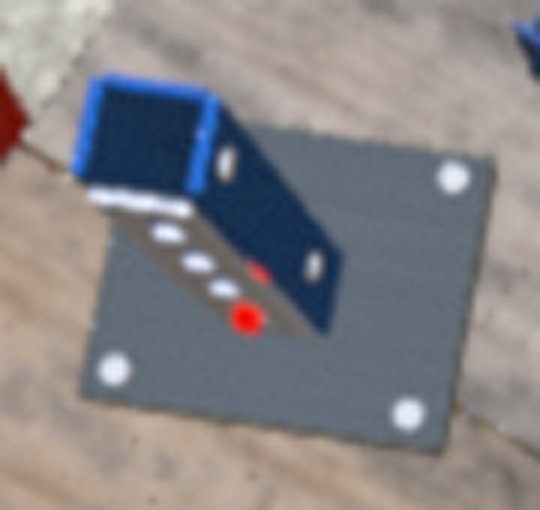

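```bash
cat > fit.py <<'E'
from h import *
from scipy.optimize import least_squares
def sdf(p,b):
    c=(np.array(b[0])+b[1])/2e3; h=(np.array(b[1])-b[0])/2e3
    q=np.abs(p-c)-h; return np.linalg.norm(np.maximum(q,0),axis=1)+np.minimum(q.max(1),0)
def fit(P,boxes,x0,fs=.002):
    def r(x):
        c,s=np.cos(x[3]),np.sin(x[3]); R=np.array([[c,-s,0],[s,c,0],[0,0,1]])
        p=(P-x[:3])@R; return np.min([sdf(p,b) for b in boxes],axis=0)
    o=least_squares(r,x0,loss='soft_l1',f_scale=fs,x_scale=[.01,.01,.01,.1]); e=np.abs(o.fun); return o.x, np.median(e), np.percentile(e,90)
ARM=[([-11,-10,0],[0,10,105]),([-85,-5,62],[-11,5,98]),([-132,-36,0],[-11,-28,8]),([-132,28,0],[-11,36,8]),([-11,-36,0],[0,36,8]),([-132,-36,0],[-124,-28,20]),([-132,28,0],[-124,36,20])]
ST=[([-35,-75,0],[90,75,12]),([0,-17,12],[4,17,220]),([4,-21.5,12],[47,-18,220]),([4,18,12],[47,21.5,220])]
if __name__=='__main__':
    A=[];B=[]
    for n in('scene','top'):
        Y=np.load(f'Y_{n}.npy'); A.append(Y)
        print(n,'arm',fit(Y,ARM,[.535,-.32,0,0]))
        d=np.load(n+'.npz'); P=cloud(d).reshape(-1,3)
        k=(np.abs(P[:,0]-.61)<.1)&(np.abs(P[:,1]-.025)<.1)&(P[:,2]>.007)&(P[:,2]<.226)
        S=P[k]; B.append(S); print('stand',len(S),fit(S,ST,[.58,.027,0,0.1]))
        f=S[(S[:,2]>.06)]
    print('both',fit(np.vstack(A),ARM,[.535,-.32,0,0]),fit(np.vstack(B),ST,[.58,.027,0,.1]))
E
python3 fit.py
```

```text
scene arm (array([ 0.53448597, -0.32510838, -0.00080255, -0.130779  ]), np.float64(0.0007616403173481903), np.float64(0.003730835862634181))
stand 2361 (array([ 0.58102237,  0.03044389, -0.00097491, -0.15174127]), np.float64(0.0008346585070947486), np.float64(0.001960419304883511))
top arm (array([ 0.53232432, -0.32488764,  0.00113663, -0.13048351]), np.float64(0.001139279031220684), np.float64(0.003092580850805259))
stand 3316 (array([ 0.58060057,  0.02875972,  0.00086413, -0.14927378]), np.float64(0.0009945823275951987), np.float64(0.0033980153858577935))
both (array([ 5.34259285e-01, -3.24946078e-01,  2.46075400e-04, -1.28912666e-01]), np.float64(0.0009985135768751062), np.float64(0.003312502968043035)) (array([ 5.80686640e-01,  2.89603903e-02,  2.15725209e-04, -1.58226508e-01]), np.float64(0.001048753314076216), np.float64(0.003052123976695227))
```

Call:
drive_tool([
  [0,0,0,0,0,-7.2,1],
  [0,0,0,0,0,-7.2,1],
  [-0.023,-0.037,0,0,0,0,1],
  [-0.023,-0.037,0,0,0,0,1],
  [-0.023,-0.037,0,0,0,0,1],
  [-0.023,-0.037,0,0,0,0,1],
  [-0.023,-0.037,0,0,0,0,1],
  [-0.023,-0.037,0,0,0,0,1],
  [-0.023,-0.037,0,0,0,0,1],
  [-0.023,-0.037,0,0,0,0,1],
])

```text
t: 1.1
tcp_pos: [0.3772, 0.2605, 0.2165]
tool_rot: [0.066, 0.998, -0.0, -0.0]
force: [1.1, 0.1, -0.2]
finger_gap: 1.001
gripper_force: 0.0
```

Call:
drive_tool([
  [-0.023,-0.037,0,0,0,0,1],
  [-0.023,-0.037,0,0,0,0,1],
  [-0.023,-0.037,0,0,0,0,1],
  [-0.023,-0.037,0,0,0,0,1],
  [0.0,-0.042,0,0,0,0,1],
  [0.0,-0.042,0,0,0,0,1],
  [0.0,-0.042,0,0,0,0,1],
  [0.0,-0.042,0,0,0,0,1],
  [0.0,-0.042,0,0,0,0,1],
  [0,0,0,0,0,0,1],
])

```text
t: 2.1
tcp_pos: [0.4216, -0.1095, 0.2167]
tool_rot: [0.069, 0.998, -0.001, 0.001]
force: [0.7, -0.0, 0.9]
finger_gap: 1.003
gripper_force: 0.0
```

```bash
cat > go.py <<'E'
import sys
from h import *
from scipy.spatial.transform import Rotation as R
# usage: go.py x y z toolx_heading_deg
s=manip.sense(); T=R.from_quat(s['tool_rot']); g=np.array(sys.argv[1:4],float)
a=np.radians(float(sys.argv[4])); X=[np.cos(a),np.sin(a),0]; Z=[0,0,-1]
W=R.from_matrix(np.column_stack([X,np.cross(Z,X),Z]))
print('t',s['t'],s['tcp_pos'].round(4),'F',s['force'].round(1),'q',s['q'].round(2))
print('shift in target-tool axes mm',(W.inv().apply(g-s['tcp_pos'])*1e3).round(1),'turn deg',np.degrees((T.inv()*W).as_rotvec()).round(2))
E
python3 go.py .4686 -.3164 .18 172.55
```

```text
t 2.1 [ 0.4216 -0.1095  0.2167] F [ 0.7 -0.   0.9] q [-0.51  0.27  1.89 -0.    0.98 -1.94]
shift in target-tool axes mm [ -73.4 -199.    36.7] turn deg [-0.12  0.09 -0.45]
```

Call:
drive_tool([
  [-0.012,-0.033,0,0,0,0,1],
  [-0.012,-0.033,0,0,0,0,1],
  [-0.012,-0.033,0,0,0,0,1],
  [-0.012,-0.033,0,0,0,0,1],
  [-0.012,-0.033,0,0,0,0,1],
  [-0.013,-0.034,0,0,0,0,1],
  [0,0,0.036,0,0,0,1],
  [0,0,0,0,0,0,1],
])

```text
t: 2.9
tcp_pos: [0.4653, -0.3091, 0.1766]
tool_rot: [0.066, 0.998, 0.004, -0.004]
force: [-0.6, 1.2, -0.7]
finger_gap: 1.002
gripper_force: 0.0
```

```bash
python3 go.py .4686 -.3164 .075 172.55
python3 - <<'E'
from h import *
d=snap('scene'); cv2.imwrite('pics/pre.png',cv2.resize(d['image'][180:290,210:350,::-1],None,fx=5,fy=5,interpolation=cv2.INTER_CUBIC))
E
```

```text
t 2.9 [ 0.4653 -0.3091  0.1766] F [-0.6  1.2 -0.7] q [-0.79  0.49  1.63  0.    1.02 -2.23]
shift in target-tool axes mm [ -4.2  -6.8 101.6] turn deg [ 0.38 -0.46 -0.13]
```

View pics/pre.png

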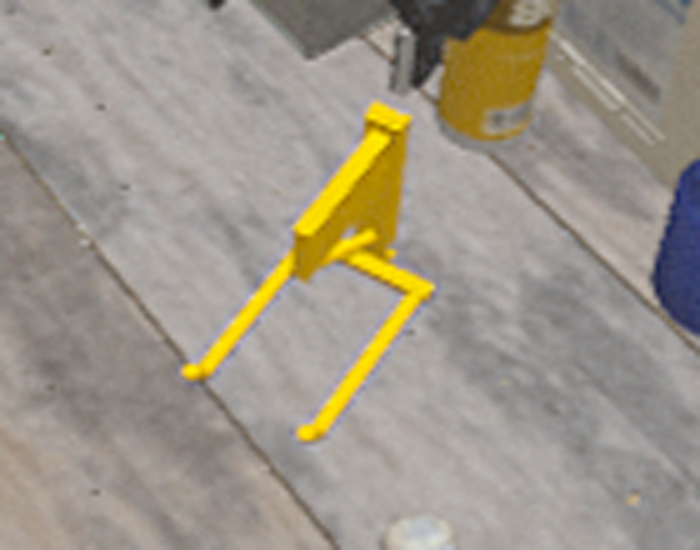

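The fin runs from (300,240) to (390,130) in the crop. An open finger shows at (400,60), above and behind it. I'll add a small correction and come down.

Call:
drive_tool([
  [0,0,0,0,0,0,1],
  [0,0,0,0,0,0,1],
])

```text
t: 3.15
tcp_pos: [0.4682, -0.311, 0.1819]
tool_rot: [0.065, 0.998, -0.0, 0.001]
force: [0.9, -0.6, -0.4]
finger_gap: 1.0
gripper_force: 0.0
```

```bash
python3 go.py .4686 -.3164 .075 172.55
```

```text
t 3.15 [ 0.4682 -0.311   0.1819] F [ 0.9 -0.6 -0.4] q [-0.79  0.49  1.63  0.    1.02 -2.23]
shift in target-tool axes mm [ -1.1  -5.3 106.9] turn deg [-0.05  0.08 -0.01]
```

Call:
drive_tool([
  [-0.001,-0.0053,0.01,0,0,0,1],
  [0,0,0.03,0,0,0,1],
  [0,0,0.03,0,0,0,1],
  [0,0,0.02,0,0,0,1],
  [0,0,0.016,0,0,0,1],
  [0,0,0,0,0,0,1],
  [0,0,0,0,0,0,1],
  [0,0,0,0,0,0,1],
])

```text
t: 3.95
tcp_pos: [0.4686, -0.3177, 0.0757]
tool_rot: [0.066, 0.998, -0.001, 0.001]
force: [0.5, -0.6, -0.1]
finger_gap: 1.001
gripper_force: 0.0
```

```bash
python3 go.py .4686 -.3164 .075 172.55
```

```text
t 3.95 [ 0.4686 -0.3177  0.0757] F [ 0.5 -0.6 -0.1] q [-0.79  0.65  1.7  -0.    0.79 -2.23]
shift in target-tool axes mm [0.2 1.3 0.7] turn deg [-0.09  0.11 -0.07]
```

Call:
drive_tool([
  [0,0.001,0,0,0,0,0.3],
  [0,0,0,0,0,0,0],
  [0,0,0,0,0,0,-0.4],
  [0,0,0,0,0,0,-0.7],
  [0,0,0,0,0,0,-1],
  [0,0,0,0,0,0,-1],
  [0,0,0,0,0,0,-1],
  [0,0,0,0,0,0,-1],
], newtons=80)

```text
t: 4.75
tcp_pos: [0.468, -0.3161, 0.075]
tool_rot: [0.066, 0.998, -0.0, 0.0]
force: [-1.1, 0.4, 5.7]
finger_gap: 0.086
gripper_force: 79.8
```

Call:
drive_tool([
  [0,0,-0.005,0,0,0,-1],
  [0,0,-0.015,0,0,0,-1],
  [0,0,-0.03,0,0,0,-1],
  [0,0,-0.03,0,0,0,-1],
  [0,0,-0.02,0,0,0,-1],
  [0,0,0,0,0,0,-1],
  [0,0,0,0,0,0,-1],
  [0,0,0,0,0,0,-1],
])

```text
t: 5.55
tcp_pos: [0.4669, -0.315, 0.1729]
tool_rot: [0.066, 0.998, 0.001, -0.001]
force: [-0.3, -0.3, -2.3]
finger_gap: 0.085
gripper_force: 78.9
```

```bash
cat > held.py <<'E'
from fit import *
from scipy.spatial.transform import Rotation as R
s=manip.sense(); t=s['tcp_pos']; r=R.from_quat(s['tool_rot']); a=r.apply([1,0,0]); yaw=np.arctan2(-a[1],-a[0])
c,n=np.cos(yaw),np.sin(yaw); x0=t+[.066*c,.066*n,-.075]
A=[]
print('t',s['t'],'tcp',t.round(4),'yaw',yaw.round(4),'F',s['force'].round(1),'gap',s['finger_gap'])
for k in('scene','top'):
    d=snap(k); P=cloud(d); hsv=cv2.cvtColor(d['image'],cv2.COLOR_RGB2HSV); H,S,V=[hsv[...,i] for i in range(3)]
    m=(H>20)&(H<33)&(S>170)&(V>90)&(np.linalg.norm(P-(x0+[-.066*c,-.066*n,.05]),axis=-1)<.11)
    Y=P[m]; A.append(Y)
    x,md,_=fit(Y,ARM,[*x0,yaw]); print(k,len(Y),x.round(4),md.round(4))
x,md,_=fit(np.vstack(A),ARM,[*x0,yaw])
rel=t-x[:3]; print('both',x.round(4),md.round(4),'tcp in arm frame',[round(float(v),4) for v in(rel[0]*np.cos(x[3])+rel[1]*np.sin(x[3]),-rel[0]*np.sin(x[3])+rel[1]*np.cos(x[3]),rel[2])],'dyaw',(x[3]-yaw).round(4))
E
python3 held.py
```

```text
t 5.55 tcp [ 0.4669 -0.315   0.1729] yaw -0.1316 F [-0.3 -0.3 -2.3] gap 0.08514900663557234
scene 592 [ 0.5328 -0.3238  0.0968 -0.1303] 0.0009
top 96 [ 0.5305 -0.3246  0.0989 -0.1392] 0.0011
both [ 0.5327 -0.3239  0.0973 -0.1333] 0.0009 tcp in arm frame [-0.0664, 0.0001, 0.0756] dyaw -0.0017
```

```bash
cat > rect.py <<'E'
from fit import *
o=np.array([.5808,.0296,0]);yaw=-.153
c,s=np.cos(yaw),np.sin(yaw);Rm=np.array([[c,-s,0],[s,c,0],[0,0,1]])
out=[]
for n in('scene','top'):
    d=manip.snapshot(n);E=np.array(d['extrinsics']);f=192/np.tan(np.radians(d['fov_y'])/2)
    zz,yy=np.meshgrid(np.arange(230,10,-.5),np.arange(25,-25.1,-.5),indexing='ij')
    p=np.stack([0*zz,yy,zz],-1)/1e3@Rm.T+o; q=(p-E[:3,3])@E[:3,:3]
    u=d['cx']+f*q[...,0]/-q[...,2]; v=d['cy']-f*q[...,1]/-q[...,2]
    im=cv2.remap(d['image'],u.astype('f4'),v.astype('f4'),cv2.INTER_CUBIC); out.append(im)
    g=im.astype(int); prof=g[:,46:55].mean((1,2))
    print(n,[(int(zz[i,0]),int(prof[i])) for i in range(0,440,4)])
    r=(g[...,0]-np.maximum(g[...,1],g[...,2])>80); print('red z',zz[r].min(),zz[r].max(),'y',yy[r].mean())
    if n=='scene': sc=[-0,]
cv2.imwrite('pics/rect.png',cv2.resize(np.hstack(out)[...,::-1],None,fx=2.5,fy=1.36))
E
python3 rect.py
```

```text
scene [(230, 69), (228, 77), (226, 75), (224, 74), (222, 68), (220, 64), (218, 76), (216, 133), (214, 199), (212, 231), (210, 173), (208, 111), (206, 122), (204, 131), (202, 134), (200, 136), (198, 113), (196, 86), (194, 78), (192, 70), (190, 68), (188, 73), (186, 75), (184, 73), (182, 71), (180, 76), (178, 96), (176, 150), (174, 204), (172, 223), (170, 171), (168, 122), (166, 128), (164, 133), (162, 132), (160, 130), (158, 106), (156, 78), (154, 76), (152, 81), (150, 77), (148, 80), (146, 83), (144, 78), (142, 67), (140, 62), (138, 90), (136, 148), (134, 215), (132, 221), (130, 168), (128, 135), (126, 127), (124, 126), (122, 131), (120, 135), (118, 116), (116, 90), (114, 77), (112, 76), (110, 83), (108, 83), (106, 77), (104, 69), (102, 68), (100, 78), (98, 104), (96, 135), (94, 182), (92, 208), (90, 171), (88, 121), (86, 116), (84, 125), (82, 131), (80, 130), (78, 120), (76, 98), (74, 79), (72, 74), (70, 82), (68, 95), (66, 106), (64, 110), (62, 109), (60, 108), (58, 104), (56, 101), (54, 100), (52, 105), (50, 119), (48, 130), (46, 127), (44, 121), (42, 126), (40, 133), (38, 136), (
[... 797 characters left out ...]
128, 159), (126, 142), (124, 132), (122, 129), (120, 134), (118, 146), (116, 164), (114, 184), (112, 203), (110, 219), (108, 233), (106, 242), (104, 246), (102, 245), (100, 241), (98, 232), (96, 219), (94, 204), (92, 187), (90, 171), (88, 158), (86, 149), (84, 143), (82, 138), (80, 135), (78, 131), (76, 128), (74, 126), (72, 122), (70, 117), (68, 113), (66, 109), (64, 107), (62, 106), (60, 108), (58, 111), (56, 116), (54, 122), (52, 127), (50, 131), (48, 132), (46, 131), (44, 129), (42, 125), (40, 122), (38, 120), (36, 118), (34, 118), (32, 117), (30, 117), (28, 118), (26, 118), (24, 119), (22, 120), (20, 121), (18, 122), (16, 123), (14, 123), (12, 123)]
red z 17.0 150.0 y 1.6605064027939465
```

View pics/rect.png

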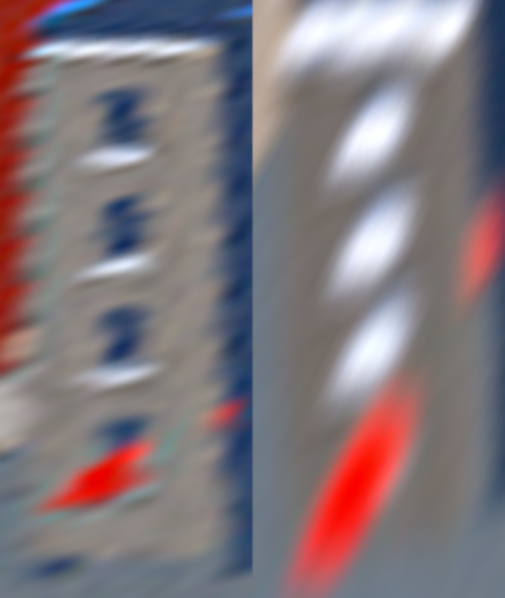

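The rectified strip (scene on the left, top on the right) shows three slots above the red catch. Their lower edges read about 90, 130 and 170 mm, so the strip sits roughly 5 mm low. I'll carry the arm to a spot in front of it.

Call:
drive_tool([
  [0,0,0,0,0,1.23,-1],
  [0.004,0.025,0,0,0,0,-1],
  [0.004,0.037,0,0,0,0,-1],
  [0.005,0.037,0,0,0,0,-1],
  [0.005,0.037,0,0,0,0,-1],
  [0.005,0.037,0,0,0,0,-1],
  [0.005,0.037,0,0,0,0,-1],
  [0.005,0.037,0,0,0,0,-1],
  [0.005,0.037,0,0,0,0,-1],
  [0.005,0.037,0,0,0,0,-1],
])

```text
t: 6.75
tcp_pos: [0.4744, 0.0092, 0.1747]
tool_rot: [0.077, 0.997, 0.0, 0.0]
force: [0.4, 0.2, -1.8]
finger_gap: 0.084
gripper_force: 78.9
```

Call:
drive_tool([
  [0.004,0.025,0,0,0,0,-1],
  [0,0.012,0,0,0,0,-1],
  [0,0,0.02,0,0,0,-1],
  [0,0,0.01,0,0,0,-1],
  [0,0,0,0,0,0,-1],
  [0,0,0,0,0,0,-1],
  [0,0,0,0,0,0,-1],
])

```text
t: 7.45
tcp_pos: [0.4767, 0.0443, 0.145]
tool_rot: [0.077, 0.997, -0.0, 0.001]
force: [-1.1, 0.1, -2.2]
finger_gap: 0.08
gripper_force: 78.9
```

```bash
python3 go.py .4756 .0458 .1385 171.23; python3 held.py
python3 - <<'E'
from h import *
d=np.load('scene.npz'); cv2.imwrite('pics/pre2.png',cv2.resize(d['image'][90:200,120:240,::-1],None,fx=5,fy=5,interpolation=cv2.INTER_CUBIC))
E
```

```text
t 7.45 [0.4767 0.0443 0.145 ] F [-1.1  0.1 -2.2] q [-0.14  0.45  1.87 -0.    0.83 -1.56]
shift in target-tool axes mm [1.3 1.3 6.5] turn deg [-0.    0.06 -0.06]
t 7.45 tcp [0.4767 0.0443 0.145 ] yaw -0.1541 F [-1.1  0.1 -2.2] gap 0.08020543687086107
scene 765 [ 0.5424  0.0337  0.0686 -0.1465] 0.0009
top 691 [ 0.5397  0.0348  0.0712 -0.1561] 0.001
both [ 0.541   0.0341  0.0703 -0.1516] 0.0012 tcp in arm frame [-0.0651, 0.0003, 0.0747] dyaw 0.0025
```

View pics/pre2.png

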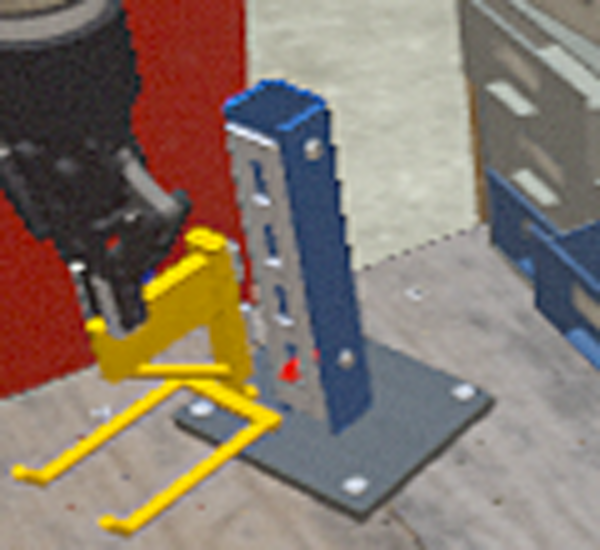

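The arm is held level in front of the strip, with its claws at about (238,265) and (250,320) px facing the slots. I'll lower it to the estimated insertion height and approach.

Call:
drive_tool([
  [0.001,0.001,0.006,0,0,0,-1],
  [-0.012,0,0,0,0,0,-1],
  [-0.01,0,0,0,0,0,-1],
  [0,0,0,0,0,0,-1],
  [0,0,0,0,0,0,-1],
  [-0.002,0,0,0,0,0,-1],
  [-0.002,0,0,0,0,0,-1],
  [0,0,0,0,0,0,-1],
])

```text
t: 8.35
tcp_pos: [0.5012, 0.0421, 0.1387]
tool_rot: [0.076, 0.997, -0.0, 0.0]
force: [0.4, 0.3, -3.0]
finger_gap: 0.081
gripper_force: 79.0
```

```bash
python3 - <<'E'
t=open('go.py').read()
t+="""
o=np.array([.5808,.0296,0]);c,n=np.cos(-.153),np.sin(-.153);r=s['tcp_pos']-o
print('arm origin in stand frame mm',np.round([(r[0]*c+r[1]*n+.0664)*1e3,(-r[0]*n+r[1]*c)*1e3,(r[2]-.0755)*1e3],1),'F stand',np.round([s['force'][0]*c+s['force'][1]*n,-s['force'][0]*n+s['force'][1]*c,s['force'][2]],1))
"""
open('go.py','w').write(t)
E
python3 go.py .4756 .0458 .139 171.23
```

```text
t 8.35 [0.5012 0.0421 0.1387] F [ 0.4  0.3 -3. ] q [-0.14  0.48  1.81 -0.    0.85 -1.56]
shift in target-tool axes mm [25.9 -0.2 -0.3] turn deg [-0.    0.03  0.01]
arm origin in stand frame mm [-14.1   0.2  63.2] F stand [ 0.3  0.4 -3. ]
```

Next I'll push forward in small steps, watching the force.

Call:
drive_tool([
  [-0.0015,0,0,0,0,0,-1],
  [-0.0015,0,0,0,0,0,-1],
  [-0.0015,0,0,0,0,0,-1],
  [0,0,0,0,0,0,-1],
])

```text
t: 8.75
tcp_pos: [0.5058, 0.0414, 0.1387]
tool_rot: [0.076, 0.997, -0.0, 0.0]
force: [0.7, -1.1, -1.6]
finger_gap: 0.082
gripper_force: 79.0
```

```bash
python3 go.py .4756 .0458 .139 171.23
```

```text
t 8.75 [0.5058 0.0414 0.1387] F [ 0.7 -1.1 -1.6] q [-0.14  0.49  1.8  -0.    0.85 -1.56]
shift in target-tool axes mm [30.5 -0.2 -0.3] turn deg [-0.    0.03  0.  ]
arm origin in stand frame mm [-9.6  0.2 63.2] F stand [ 0.8 -0.9 -1.6]
```

Call:
drive_tool([
  [-0.0015,0,0,0,0,0,-1],
  [-0.0015,0,0,0,0,0,-1],
  [0,0,0,0,0,0,-1],
])

```text
t: 9.05
tcp_pos: [0.5087, 0.0409, 0.1387]
tool_rot: [0.076, 0.997, -0.0, 0.0]
force: [-0.2, 0.4, -2.1]
finger_gap: 0.085
gripper_force: 79.0
```

```bash
python3 go.py .4756 .0458 .139 171.23
```

```text
t 9.05 [0.5087 0.0409 0.1387] F [-0.2  0.4 -2.1] q [-0.14  0.49  1.8   0.    0.86 -1.56]
shift in target-tool axes mm [33.5 -0.2 -0.3] turn deg [0.   0.03 0.  ]
arm origin in stand frame mm [-6.5  0.2 63.2] F stand [-0.3  0.4 -2.1]
```

No contact with the tooth tips about 5 mm past the face, so the claws are entering. I'll continue until the back touches.

Call:
drive_tool([
  [-0.002,0,0,0,0,0,-1],
  [-0.002,0,0,0,0,0,-1],
  [0,0,0,0,0,0,-1],
  [-0.001,0,0,0,0,0,-1],
  [0,0,0,0,0,0,-1],
])

```text
t: 9.55
tcp_pos: [0.5134, 0.0402, 0.1386]
tool_rot: [0.076, 0.997, 0.0, 0.0]
force: [-0.5, 0.4, -2.2]
finger_gap: 0.081
gripper_force: 79.0
```

```bash
python3 go.py .4756 .0458 .139 171.23
```

```text
t 9.55 [0.5134 0.0402 0.1386] F [-0.5  0.4 -2.2] q [-0.14  0.5   1.78  0.    0.86 -1.56]
shift in target-tool axes mm [38.2 -0.2 -0.4] turn deg [0.   0.01 0.  ]
arm origin in stand frame mm [-1.8  0.2 63.1] F stand [-0.5  0.3 -2.2]
```

Call:
drive_tool([
  [-0.001,0,0,0,0,0,-1],
  [0,0,0,0,0,0,-1],
])

```text
t: 9.75
tcp_pos: [0.5137, 0.0402, 0.1384]
tool_rot: [0.076, 0.997, 0.0, -0.001]
force: [-1.3, 1.3, -2.2]
finger_gap: 0.086
gripper_force: 79.0
```

Call:
drive_tool([
  [-0.0005,0,0,0,0,0,-1],
  [0,0,0,0,0,0,-1],
])

```text
t: 9.95
tcp_pos: [0.5137, 0.0402, 0.1384]
tool_rot: [0.076, 0.997, 0.0, -0.001]
force: [-3.4, 0.2, -2.0]
finger_gap: 0.086
gripper_force: 79.0
```

```bash
python3 go.py .4756 .0458 .139 171.23
```

```text
t 9.95 [0.5137 0.0402 0.1384] F [-3.4  0.2 -2. ] q [-0.14  0.5   1.78 -0.    0.87 -1.56]
shift in target-tool axes mm [38.5 -0.2 -0.6] turn deg [-0.01 -0.13  0.02]
arm origin in stand frame mm [-1.5  0.2 62.9] F stand [-3.4 -0.3 -2. ]
```

The back touches the face at 3 N. I'll ease off 1 mm and press down gradually.

Call:
drive_tool([
  [0.001,0,0,0,0,0,-1],
  [0,0,0.001,0,0,0,-1],
  [0,0,0.001,0,0,0,-1],
  [0,0,0.001,0,0,0,-1],
  [0,0,0,0,0,0,-1],
])

```text
t: 10.45
tcp_pos: [0.5137, 0.0402, 0.1354]
tool_rot: [0.076, 0.997, 0.0, -0.0]
force: [-2.6, 1.0, -2.6]
finger_gap: 0.08
gripper_force: 79.0
```

Call:
drive_tool([
  [0,0,0.001,0,0,0,-1],
  [0,0,0.001,0,0,0,-1],
  [0,0,0,0,0,0,-1],
])

```text
t: 10.75
tcp_pos: [0.5137, 0.0402, 0.1335]
tool_rot: [0.076, 0.997, 0.0, -0.0]
force: [-2.5, 0.1, -2.2]
finger_gap: 0.086
gripper_force: 79.0
```

Call:
drive_tool([
  [0,0,0.001,0,0,0,-1],
  [0,0,0.001,0,0,0,-1],
  [0,0,0,0,0,0,-1],
])

```text
t: 11.05
tcp_pos: [0.5134, 0.0403, 0.1323]
tool_rot: [0.076, 0.997, 0.0, -0.0]
force: [-4.6, 0.6, 5.5]
finger_gap: 0.082
gripper_force: 80.0
```

```bash
python3 go.py .4756 .0458 .139 171.23
```

```text
t 11.05 [0.5134 0.0403 0.1323] F [-4.6  0.6  5.5] q [-0.14  0.51  1.79 -0.    0.85 -1.56]
shift in target-tool axes mm [38.2 -0.3 -6.7] turn deg [-0.   -0.02  0.01]
arm origin in stand frame mm [-1.8  0.3 56.8] F stand [-4.7 -0.2  5.5]
```

Call:
drive_tool([
  [0,0,0.001,0,0,0,-1],
  [0,0,0.001,0,0,0,-1],
  [0,0,0,0,0,0,-1],
])

```text
t: 11.35
tcp_pos: [0.513, 0.0403, 0.1306]
tool_rot: [0.076, 0.997, 0.0, -0.001]
force: [-6.3, 0.8, 8.4]
finger_gap: 0.088
gripper_force: 80.3
```

Call:
drive_tool([
  [0,0,0.001,0,0,0,-1],
  [0,0,0.001,0,0,0,-1],
  [0,0,0,0,0,0,-1],
])

```text
t: 11.65
tcp_pos: [0.5126, 0.0404, 0.1289]
tool_rot: [0.076, 0.997, 0.0, -0.001]
force: [-7.1, 0.7, 9.5]
finger_gap: 0.079
gripper_force: 80.6
```

```bash
python3 go.py .4756 .0458 .139 171.23
```

```text
t 11.65 [0.5126 0.0404 0.1289] F [-7.1  0.7  9.5] q [-0.14  0.51  1.79 -0.    0.84 -1.56]
shift in target-tool axes mm [ 37.4  -0.3 -10.1] turn deg [-0.   -0.09  0.02]
arm origin in stand frame mm [-2.6  0.3 53.4] F stand [-7.1 -0.4  9.5]
```

Call:
drive_tool([
  [0,0,0.001,0,0,0,-1],
  [0,0,0.001,0,0,0,-1],
  [0,0,0,0,0,0,-1],
])

```text
t: 11.95
tcp_pos: [0.5122, 0.0405, 0.1271]
tool_rot: [0.076, 0.997, 0.0, -0.001]
force: [-8.3, 2.2, 13.7]
finger_gap: 0.081
gripper_force: 81.0
```

Call:
drive_tool([
  [0,0,0.001,0,0,0,-1],
  [0,0,0.001,0,0,0,-1],
  [0,0,0,0,0,0,-1],
])

```text
t: 12.25
tcp_pos: [0.5136, 0.0403, 0.124]
tool_rot: [0.076, 0.997, 0.0, 0.0]
force: [-2.7, -0.3, -4.8]
finger_gap: 0.081
gripper_force: 78.6
```

Call:
drive_tool([
  [0,0,0.001,0,0,0,-1],
  [0,0,0.001,0,0,0,-1],
  [0,0,0,0,0,0,-1],
])

```text
t: 12.55
tcp_pos: [0.5138, 0.0401, 0.1211]
tool_rot: [0.076, 0.997, 0.0, -0.0]
force: [-1.7, 0.7, -2.8]
finger_gap: 0.083
gripper_force: 79.0
```

```bash
python3 go.py .4756 .0458 .139 171.23
```

```text
t 12.55 [0.5138 0.0401 0.1211] F [-1.7  0.7 -2.8] q [-0.14  0.52  1.8  -0.    0.82 -1.56]
shift in target-tool axes mm [ 38.6  -0.2 -17.9] turn deg [-0.   -0.03  0.  ]
arm origin in stand frame mm [-1.5  0.2 45.6] F stand [-1.8  0.5 -2.8]
```

The toe is past the ramp and the catch should be riding on its face. I'll carry on in 1 mm steps.

Call:
drive_tool([
  [0,0,0.001,0,0,0,-1],
  [0,0,0,0,0,0,-1],
])

```text
t: 12.75
tcp_pos: [0.5137, 0.0402, 0.1207]
tool_rot: [0.076, 0.997, -0.0, -0.0]
force: [-3.5, 0.9, -1.2]
finger_gap: 0.084
gripper_force: 79.2
```

Call:
drive_tool([
  [0,0,0.001,0,0,0,-1],
  [0,0,0,0,0,0,-1],
])

```text
t: 12.95
tcp_pos: [0.5134, 0.0402, 0.1202]
tool_rot: [0.076, 0.997, -0.0, -0.0]
force: [-5.2, 0.9, 4.9]
finger_gap: 0.088
gripper_force: 79.9
```

```bash
python3 go.py .4756 .0458 .139 171.23
```

```text
t 12.95 [0.5134 0.0402 0.1202] F [-5.2  0.9  4.9] q [-0.14  0.53  1.8  -0.    0.82 -1.56]
shift in target-tool axes mm [ 38.3  -0.2 -18.8] turn deg [-0.01 -0.03  0.02]
arm origin in stand frame mm [-1.8  0.2 44.7] F stand [-5.3  0.1  4.9]
```

```bash
python3 held.py
python3 - <<'E'
from h import *
d=np.load('scene.npz'); cv2.imwrite('pics/press.png',cv2.resize(d['image'][95:195,130:230,::-1],None,fx=6,fy=6,interpolation=cv2.INTER_CUBIC))
E
```

```text
t 12.95 tcp [0.5134 0.0402 0.1202] yaw -0.1528 F [-5.2  0.9  4.9] gap 0.08798012333464562
scene 682 [ 0.5792  0.0292  0.0439 -0.1528] 0.0011
top 631 [ 0.5775  0.0307  0.0462 -0.1506] 0.001
both [ 0.5783  0.0299  0.0455 -0.1503] 0.0012 tcp in arm frame [-0.0656, 0.0005, 0.0747] dyaw 0.0025
```

View pics/press.png

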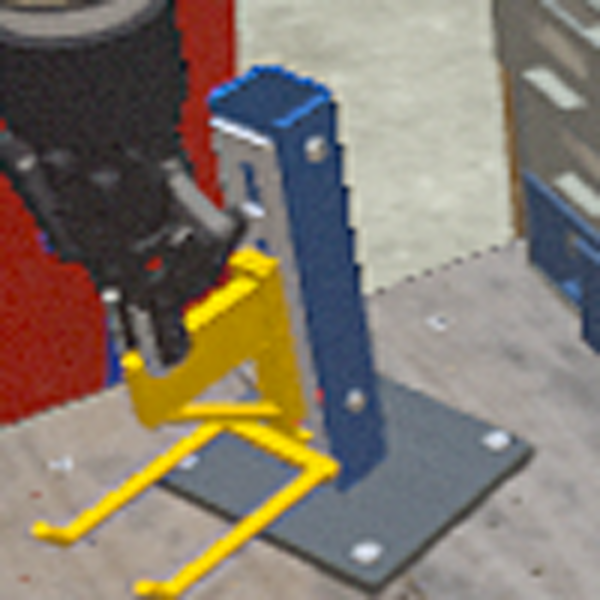

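The arm has landed at about 45 mm, as expected for a strip 5 mm low, with no slip in the grip. I'll press on to a firm but limited force to confirm a hard stop.

Call:
drive_tool([
  [0,0,0.0007,0,0,0,-1],
  [0,0,0,0,0,0,-1],
])

```text
t: 13.25
tcp_pos: [0.5132, 0.0402, 0.1199]
tool_rot: [0.076, 0.997, -0.0, -0.0]
force: [-6.2, 1.2, 8.5]
finger_gap: 0.084
gripper_force: 80.4
```

Call:
drive_tool([
  [0,0,0.0007,0,0,0,-1],
  [0,0,0,0,0,0,-1],
  [0,0,0,0,0,0,-1],
])

```text
t: 13.55
tcp_pos: [0.513, 0.0403, 0.1196]
tool_rot: [0.076, 0.997, -0.0, -0.0]
force: [-6.4, -0.0, 11.7]
finger_gap: 0.084
gripper_force: 80.8
```

```bash
python3 go.py .4756 .0458 .139 171.23
```

```text
t 13.55 [0.513  0.0403 0.1196] F [-6.4 -0.  11.7] q [-0.14  0.53  1.8  -0.    0.82 -1.56]
shift in target-tool axes mm [ 37.8  -0.2 -19.4] turn deg [-0.02 -0.05  0.03]
arm origin in stand frame mm [-2.3  0.2 44.1] F stand [-6.4 -1.  11.7]
```

Call:
drive_tool([
  [0,0,0.0008,0,0,0,-1],
  [0,0,0,0,0,0,-1],
  [0,0,0,0,0,0,-1],
])

```text
t: 13.85
tcp_pos: [0.5126, 0.0404, 0.1192]
tool_rot: [0.076, 0.997, -0.0, -0.001]
force: [-8.4, 0.6, 14.7]
finger_gap: 0.082
gripper_force: 81.3
```

Call:
drive_tool([
  [0,0,-0.001,0,0,0,-1],
  [0,0,-0.001,0,0,0,-1],
  [0,0,-0.001,0,0,0,-1],
  [0,0,0,0,0,0,-1],
])

```text
t: 14.25
tcp_pos: [0.5137, 0.0402, 0.1205]
tool_rot: [0.076, 0.997, -0.0, -0.0]
force: [-4.0, 1.0, 3.8]
finger_gap: 0.081
gripper_force: 79.7
```

Call:
drive_tool([
  [0,0,-0.001,0,0,0,-1],
  [0,0,0,0,0,0,-1],
  [0,0,0,0,0,0,-1],
])

```text
t: 14.55
tcp_pos: [0.5138, 0.0402, 0.121]
tool_rot: [0.076, 0.997, 0.0, -0.0]
force: [-2.9, 0.4, -2.1]
finger_gap: 0.079
gripper_force: 79.0
```

Call:
drive_tool([
  [0,0,-0.001,0,0,0,-1],
  [0,0,0,0,0,0,-1],
  [0,0,0,0,0,0,-1],
])

```text
t: 14.85
tcp_pos: [0.5137, 0.0401, 0.1222]
tool_rot: [0.076, 0.997, -0.0, -0.0]
force: [-2.2, 0.0, -3.4]
finger_gap: 0.082
gripper_force: 78.8
```

Call:
drive_tool([
  [0,0,-0.001,0,0,0,-1],
  [0,0,0,0,0,0,-1],
  [0,0,0,0,0,0,-1],
])

```text
t: 15.15
tcp_pos: [0.5137, 0.0402, 0.1233]
tool_rot: [0.076, 0.997, 0.0, -0.0]
force: [-2.3, -0.7, -5.0]
finger_gap: 0.081
gripper_force: 78.6
```

Call:
drive_tool([
  [0,0,-0.0007,0,0,0,-1],
  [0,0,0,0,0,0,-1],
  [0,0,0,0,0,0,-1],
])

```text
t: 15.45
tcp_pos: [0.5136, 0.0401, 0.1238]
tool_rot: [0.076, 0.997, -0.0, -0.0]
force: [-0.8, 0.3, -8.0]
finger_gap: 0.081
gripper_force: 78.2
```

Gentle upward pulling is resisted, at 6 N with almost no sideways load, so the catch is over the toe. I'll seat it again, unload and let go.

Call:
drive_tool([
  [0,0,0.0015,0,0,0,-1],
  [0,0,0.0015,0,0,0,-1],
  [0,0,0.001,0,0,0,-1],
  [0,0,0.0007,0,0,0,-1],
  [0,0,0,0,0,0,-1],
  [0,0,0,0,0,0,-1],
])

```text
t: 16.05
tcp_pos: [0.5136, 0.0402, 0.1204]
tool_rot: [0.076, 0.997, -0.0, 0.0]
force: [-5.4, 1.8, 4.5]
finger_gap: 0.079
gripper_force: 79.9
```

Call:
drive_tool([
  [0.0005,0,-0.001,0,0,0,-1],
  [0,0,0,0,0,0,-1],
  [0,0,0,0,0,0,-1],
])

```text
t: 16.35
tcp_pos: [0.5138, 0.0402, 0.1206]
tool_rot: [0.076, 0.997, -0.0, 0.001]
force: [-3.0, 0.7, 0.8]
finger_gap: 0.09
gripper_force: 79.4
```

Call:
drive_tool([
  [0,0,0,0,0,0,-0.6],
  [0,0,0,0,0,0,-0.2],
  [0,0,0,0,0,0,0.2],
  [0,0,0,0,0,0,0.2],
  [0,0,0,0,0,0,0.2],
  [0,0,0,0,0,0,0.2],
])

```text
t: 16.95
tcp_pos: [0.5135, 0.0402, 0.1204]
tool_rot: [0.076, 0.997, -0.0, 0.0]
force: [0.5, -0.3, 0.4]
finger_gap: 0.601
gripper_force: 0.0
```

Call:
drive_tool([
  [0,0,-0.01,0,0,0,0.2],
  [0,0,-0.03,0,0,0,0.2],
  [0,0,-0.03,0,0,0,0.2],
  [0.02,0,-0.03,0,0,0,0.2],
  [0.03,0,-0.03,0,0,0,0.2],
  [0.04,0,0,0,0,0,0.2],
  [0,0,0,0,0,0,0.2],
  [0,0,0,0,0,0,0.2],
])

```text
t: 17.75
tcp_pos: [0.4239, 0.0541, 0.2513]
tool_rot: [0.076, 0.997, -0.0, 0.001]
force: [0.2, -0.2, -0.6]
finger_gap: 0.598
gripper_force: 0.0
```

```bash
cat > fin.py <<'E'
from fit import *
x0=np.array([.579,.030,.045]);A=[]
print(manip.sense()['t'],manip.sense()['tcp_pos'],manip.sense()['force'])
ims=[]
for k in('scene','top'):
    d=snap(k); P=cloud(d); hsv=cv2.cvtColor(d['image'],cv2.COLOR_RGB2HSV); H,S,V=[hsv[...,i] for i in range(3)]
    m=(H>20)&(H<33)&(S>170)&(V>90)&(np.linalg.norm(P-(x0+[-.066,.01,.05]),axis=-1)<.11)
    A.append(P[m]); x,md,_=fit(P[m],ARM,[*x0,-.15]); print(k,x.round(4),md)
    r=(slice(95,195),slice(130,225)) if k=='scene' else (slice(120,220),slice(95,190))
    ims.append(cv2.resize(d['image'][r][...,::-1],None,fx=4.2,fy=4.2,interpolation=cv2.INTER_CUBIC))
print('both',fit(np.vstack(A),ARM,[*x0,-.15]))
cv2.imwrite('pics/final.png',np.hstack(ims))
E
python3 fin.py
```

```text
17.75 [0.42388997 0.05412154 0.25134327] [ 0.24631601 -0.2450678  -0.57594305]
scene [ 0.5776  0.0298  0.0429 -0.1338] 0.0010565645567977427
top [ 0.5765  0.0307  0.0451 -0.137 ] 0.0009414899433758143
both (array([ 0.57685025,  0.03032068,  0.04440155, -0.13435245]), np.float64(0.0010423006207329658), np.float64(0.0039793459326352325))
```

View pics/final.png

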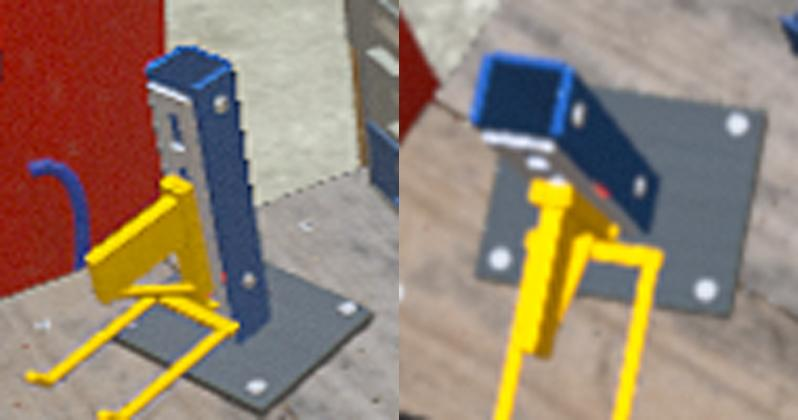

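The arm hangs level and undisturbed after release: left panel fin at (140,230), both prongs even. Before handing in I'll regrip it and run a firmer pull and press check.

Call:
drive_tool([
  [-0.04,0,0,0,0,0,0.2],
  [-0.03,0,0.03,0,0,0,0.2],
  [-0.02,0,0.03,0,0,0,0.2],
  [0,0,0.03,0,0,0,0.2],
  [0,0,0.03,0,0,0,0.2],
  [0,0,0.01,0,0,0,0.2],
  [0,0,0,0,0,0,0.2],
  [0,0,0,0,0,0,0.2],
])

```text
t: 18.65
tcp_pos: [0.5145, 0.04, 0.121]
tool_rot: [0.076, 0.997, -0.0, 0.001]
force: [-0.7, 0.9, 0.6]
finger_gap: 0.598
gripper_force: 0.0
```

Call:
drive_tool([
  [0,0,0,0,0,0,-0.4],
  [0,0,0,0,0,0,-0.7],
  [0,0,0,0,0,0,-1],
  [0,0,0,0,0,0,-1],
  [0,0,0,0,0,0,-1],
  [0,0,0,0,0,0,-1],
], newtons=80)

```text
t: 19.25
tcp_pos: [0.5139, 0.0402, 0.1216]
tool_rot: [0.076, 0.997, -0.0, 0.001]
force: [-0.5, 0.4, 6.4]
finger_gap: 0.076
gripper_force: 78.6
```

Call:
drive_tool([
  [0,0,-0.001,0,0,0,-1],
  [0,0,0,0,0,0,-1],
  [0,0,0,0,0,0,-1],
])

```text
t: 19.55
tcp_pos: [0.5139, 0.0402, 0.1217]
tool_rot: [0.076, 0.997, -0.0, 0.001]
force: [0.2, 0.4, 2.6]
finger_gap: 0.077
gripper_force: 79.0
```

Call:
drive_tool([
  [0,0,-0.001,0,0,0,-1],
  [0,0,0,0,0,0,-1],
  [0,0,0,0,0,0,-1],
])

```text
t: 19.85
tcp_pos: [0.5139, 0.0402, 0.1222]
tool_rot: [0.076, 0.997, -0.0, 0.001]
force: [3.9, -0.8, -2.1]
finger_gap: 0.077
gripper_force: 78.4
```

Call:
drive_tool([
  [0,0,-0.001,0,0,0,-1],
  [0,0,0,0,0,0,-1],
  [0,0,0,0,0,0,-1],
])

```text
t: 20.15
tcp_pos: [0.514, 0.0401, 0.1234]
tool_rot: [0.076, 0.997, -0.0, 0.001]
force: [5.8, -0.3, -4.3]
finger_gap: 0.077
gripper_force: 78.3
```

Call:
drive_tool([
  [0,0,-0.001,0,0,0,-1],
  [0,0,0,0,0,0,-1],
  [0,0,0,0,0,0,-1],
])

```text
t: 20.45
tcp_pos: [0.514, 0.04, 0.1245]
tool_rot: [0.076, 0.997, -0.0, 0.001]
force: [4.5, -0.5, -4.4]
finger_gap: 0.081
gripper_force: 78.3
```

Call:
drive_tool([
  [0,0,-0.001,0,0,0,-1],
  [0,0,0,0,0,0,-1],
  [0,0,0,0,0,0,-1],
])

```text
t: 20.75
tcp_pos: [0.5141, 0.04, 0.1252]
tool_rot: [0.076, 0.997, -0.0, 0.001]
force: [6.0, -1.3, -5.4]
finger_gap: 0.074
gripper_force: 78.6
```

Call:
drive_tool([
  [0,0,-0.001,0,0,0,-1],
  [0,0,0,0,0,0,-1],
  [0,0,0,0,0,0,-1],
])

```text
t: 21.05
tcp_pos: [0.5143, 0.04, 0.1255]
tool_rot: [0.077, 0.997, -0.0, 0.001]
force: [7.7, -1.4, -11.4]
finger_gap: 0.081
gripper_force: 78.4
```

Call:
drive_tool([
  [0,0,-0.001,0,0,0,-1],
  [0,0,0,0,0,0,-1],
  [0,0,0,0,0,0,-1],
])

```text
t: 21.35
tcp_pos: [0.5147, 0.0399, 0.1262]
tool_rot: [0.077, 0.997, -0.0, 0.001]
force: [8.4, -1.0, -14.9]
finger_gap: 0.078
gripper_force: 78.3
```

```bash
python3 go.py .4756 .0458 .139 171.23; python3 held.py
```

```text
t 21.35 [0.5147 0.0399 0.1262] F [  8.4  -1.  -14.9] q [-0.14  0.52  1.79  0.    0.83 -1.56]
shift in target-tool axes mm [ 39.5  -0.1 -12.8] turn deg [ 0.    0.13 -0.01]
arm origin in stand frame mm [-0.5  0.1 50.7] F stand [  8.5   0.3 -14.9]
t 21.35 tcp [0.5147 0.0399 0.1262] yaw -0.1532 F [  8.4  -1.  -14.9] gap 0.07760187078390193
scene 710 [ 0.5777  0.0299  0.0465 -0.1402] 0.0011
top 629 [ 0.5764  0.0307  0.0493 -0.1529] 0.001
both [ 0.5768  0.0303  0.0482 -0.1453] 0.0012 tcp in arm frame [-0.0629, 0.0005, 0.078] dyaw 0.0079
```

It comes up against a hard stop at 12 N net with only 0.3 mm of give, so the catch is holding the toe. I'll seat it again, unload and release.

Call:
drive_tool([
  [0,0,0.002,0,0,0,-1],
  [0,0,0.002,0,0,0,-1],
  [0,0,0.001,0,0,0,-1],
  [0,0,0.0005,0,0,0,-1],
  [0,0,0,0,0,0,-1],
  [0,0,0,0,0,0,-1],
])

```text
t: 22.05
tcp_pos: [0.5137, 0.0401, 0.1224]
tool_rot: [0.076, 0.997, -0.0, 0.001]
force: [3.4, -1.3, 1.6]
finger_gap: 0.078
gripper_force: 80.4
```

Call:
drive_tool([
  [0,0,0.0007,0,0,0,-1],
  [0,0,0,0,0,0,-1],
  [0,0,0,0,0,0,-1],
])

```text
t: 22.35
tcp_pos: [0.5137, 0.0401, 0.1216]
tool_rot: [0.076, 0.997, -0.0, 0.001]
force: [4.0, -1.0, 4.6]
finger_gap: 0.077
gripper_force: 80.8
```

Call:
drive_tool([
  [0,0,0.0007,0,0,0,-1],
  [0,0,0,0,0,0,-1],
  [0,0,0,0,0,0,-1],
])

```text
t: 22.65
tcp_pos: [0.5137, 0.0402, 0.1214]
tool_rot: [0.076, 0.997, -0.0, 0.001]
force: [2.7, -1.1, 8.2]
finger_gap: 0.075
gripper_force: 81.4
```

Call:
drive_tool([
  [0,0,-0.0008,0,0,0,-1],
  [0,0,0,0,0,0,-1],
  [0,0,0,0,0,0,-0.6],
  [0,0,0,0,0,0,-0.2],
  [0,0,0,0,0,0,0.2],
  [0,0,0,0,0,0,0.2],
  [0,0,0,0,0,0,0.2],
  [0,0,0,0,0,0,0.2],
])

```text
t: 23.45
tcp_pos: [0.5129, 0.0403, 0.1211]
tool_rot: [0.076, 0.997, 0.0, -0.0]
force: [0.4, -0.0, -0.9]
finger_gap: 0.603
gripper_force: 0.0
```

Call:
drive_tool([
  [0,0,-0.01,0,0,0,0.2],
  [0,0,-0.03,0,0,0,0.2],
  [0,0,-0.03,0,0,0,0.2],
  [0.02,0,-0.03,0,0,0,0.2],
  [0.03,0,-0.03,0,0,0,0.2],
  [0.04,0,0,0,0,0,0.2],
  [0,0,0,0,0,0,0.2],
  [0,0,0,0,0,0,0.2],
])

```text
t: 24.25
tcp_pos: [0.4238, 0.0541, 0.2523]
tool_rot: [0.076, 0.997, -0.0, 0.001]
force: [0.0, -1.0, 0.1]
finger_gap: 0.6
gripper_force: 0.0
```

```bash
python3 fin.py
```

```text
24.25 [0.42381696 0.05413538 0.25226053] [ 0.04621947 -1.00380851  0.06873854]
scene [ 0.5782  0.0294  0.0428 -0.1367] 0.0010323468004725094
top [ 0.5764  0.0306  0.0452 -0.1323] 0.0009243021248592602
both (array([ 0.57724951,  0.02990218,  0.04443241, -0.1367458 ]), np.float64(0.0010828271411791775), np.float64(0.003680385639304523))
```

The pose matches the one before the check, so the arm is locked, released and clear. I'm handing the job in.

```bash
python3 -c "
from station import manip
print(manip.sign_off())"
```

```text
the job is handed in; nothing more can be done
None
```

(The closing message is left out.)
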